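Switch off the bench air extractor and hold its filter cover shut

ROBOT

A 6-joint arm with a two-finger parallel gripper is mounted at the origin on the work surface. World frame = base frame: x ahead of the robot, y to its left, z up, the work surface at z = 0. Lengths are in m, angles in rad, forces in N, time in s.
With the tool pointing down it reaches from about 0.3 to 0.85 m from the base axis. Payload 5.4 kg.
Tool frame: the origin (TCP) lies between the finger pads; the fingertips stand 22 mm ahead of it and the grasp point (between the pads) lies 3 mm ahead of it (r.nose_length is the distance from the TCP to the fingertips, in m); z points along the fingers, y is the line along which they close (so a half turn about z gives the same grasp; the last joint's range is limited). The gripper opens to 85 mm and grips with 20 to 120 N. Pads are 22 mm wide; open, the fingers measure 114 mm over their backs; the gripper's body (76 mm by 85 mm) begins 54 mm behind the grasp point. The pads swing forward as they close: fully open they stand 13 mm farther back than shut.
Start: joints at [1.136, 0.158, 1.597, -0, 1.386, -0.21], TCP at [0.128, 0.561, 0.253] pointing down, gripper open.
Joint ranges: [-2.91, 2.91], [-0.94, 2.29], [0.18, 2.7], [-1.29, 4.43], [0.17, 2.64], [-3, 3]. Speed limits (rad/s): [2.57, 2.57, 3.14, 3.14, 3.14, 3.14].

INTERFACE

Orientations are given as a rotation vector (axis times angle).
In Python, from cell import observe, vision, sign_off, r gives the robot as it stands.
- The arm moves only by the tool send_rows, never from a script. Its argument "series" is a list of rows, each a list of 6 numbers: the shift along the tool's x, y, z in mm, then the turn, a rotation vector about the tool's x, y, z in rad. In form: [[x, y, z, rx, ry, rz], ...]. A call has 1 to 10 rows; each row shifts and turns the commanded pose from where the row before left it, along the tool's axes as they then stand; what a row does not reach is not made up. A row lasts 1/8 s, in which the tool goes at most 62.5 mm and 10.7 degrees, less where a joint would pass 70% of its speed; a pose out of reach is approached as far as the arm can. A call with a gripper value outside its range is refused whole. "jaw" is the closure in counts, from 0 (fully open) to 255 (shut), set as the call begins (left out, the last holds). The fingers move at their own pace and stop on an object; the grip force is fixed at half the most. Time passes only in rows, so rows that do not move let the fingers close. It gives the time, the measured TCP pose, the force, the opening and the grip force at its end, in the units of the state.
- observe(): the state, without advancing time (a new reading comes with each control period).
- vision.snapshot(name): name is "scene" or "top"; returns a dict with "pixels" (384x512x3 uint8, red, green, blue), "range_z" (384x512 float32, m along the optical axis (not along the pixel's ray), 0 where there is no reading), "fov_y" (degrees; the focal length in pixels is half the picture's height over the tangent of half this angle, whatever the lens; pixels are square), "cx", "cy" (the principal point, pixels), "pose" (4x4, takes a point from camera to world coordinates). Camera axes: x right, y up, looking along -z (the intrinsics and any distortion apply to the point x, -y, -z); pixel columns grow to the right and rows downward; lengths in m; the calibration is good to about 2 mm. A picture is of the moment at which its call begins.
- sign_off(): hands the job in; it is judged then, once.
The state is a dict: "time": time; "joint_positions": joint angles; "joint_vel": joint speeds; "effort": joint torques, N m; "eef_pos": TCP position; "orientation": TCP orientation; "ft_force": force on the tool from outside, world axes, zero at the start; "torque": the same for the moment, N m; "gripper_width": finger opening in m; "finger_force": force on a finger pad.
Only numpy, scipy, OpenCV 4.12 (cv2) and the standard library are available. Lean on these libraries where they do the work, as an engineer would, in place of code of your own. Each camera call takes 0.05 s, during which the arm holds its last target. There are 200 camera calls.

TASK

Close up the bench air extractor: first turn the knob on its speed box anticlockwise (seen from above) all the way to its stop, then turn the winged quarter-turn fastener on the extractor's sprung-up filter cover until the slot along the wing lines up with the two small ribs on the cover. Then push the cover down flush on its frame and keep it pressed there: finish while still holding it shut, because it springs up again when let go. Do not push the sample pots and the forceps about.

Things in the scene. Friction and masses are not known exactly. Their poses are not given: they have to be found in the camera images.
- extractor: White metal box, 280 (x) x 240 (y) x 100 mm high, fixed on the table; origin at the centre of its underside, its front with louvres faces its own -x, z up. Yaw within 0.35 rad of the world's. It may stand left or right of the speed box.
- cover: Aluminium plate on the extractor, 160 (x) x 180 (y) x 6 mm, its rear (+x) edge hinged. Origin on the hinge line, 103 mm up, 40 mm to +x of the extractor's centre; plate from x = -5 to -165, top at z = 3. Springs hold it 0.1 rad open. Fastener lined up: about 7 N near the front edge shuts it onto the rigid frame. More than 0.15 rad off line: the fastener's cross bar stops it some 12 mm open.
- cover_edge (a point): Middle of the cover's front (-x) edge, on its top face. 106 mm above the table when shut, 122 mm when sprung up.
- cover_press (a point): A good flat place to push, on the cover's top face, 25 mm behind its front edge and 55 mm to the +y side of the fastener; 106 mm above the table when shut, 120 mm when sprung up. Axes as the cover's.
- stud_grip (a point): On the fastener's axis, 27 mm above the cover's top, 125 mm in front of the hinge, mid-width. Steel wing 44 long, 12 thick, top 38 mm above the cover, dark slot along its top, on a 40 mm disc 6 mm high. x axis along the wing, z the turning axis. Lined up when x is parallel to the cover's x, either way: two dark 18 x 6 x 4 mm ribs on the cover before and behind it show that line.
- stud (a joint): Angle of the fastener in rad, growing anticlockwise from above: 0 or 3.14 is lined up with the ribs, 1.57 is square across. Starts between 0.75 and 2.4; turns freely both ways past the lined-up places (no stop there, limits at -1.0 and 4.2), stays where it is left, friction 0.05 N m. It cannot turn while the cover is shut.
- speed_box: Grey box 110 (x) x 100 (y) x 60 mm high with the knob in the middle of its top, fixed on the table; origin at the centre of its underside.
- fan_knob_grip (a point): Grip point of the black knob: a bar grip 42 mm long, 14 mm thick, 38 mm high on a round skirt of 44 mm, standing on a 6 mm plate on the speed box. The point is on its vertical axis, 97 mm above the table, 7 mm below the bar's top; its x axis runs along the bar.
- fan_knob (a joint): Knob angle in rad, 0 at the anticlockwise stop (off), growing clockwise from above. Starts between 0.7 and 1.4; friction 0.04 N m. The bar's x axis is parallel to the speed box's x axis at 0.
- pot_a: Sample pot with a yellow lid, 44 mm wide, 55 mm high, loose, on the extractor's rear deck behind the cover; origin at the centre of its underside. Not to be disturbed.
- pot_b: The same kind of pot, loose on the table in front of the extractor. Not to be disturbed.
- pot_c: The same kind of pot, loose on the table behind the speed box. Not to be disturbed.
- forceps: Steel forceps lying on the table, 130 mm long, 9 mm high; origin at the middle of the underside. Not to be disturbed.
Not all that is in view belongs to the job. What is meant by the speed_box is not purple, and is the smaller of those in its own colour.

How it is judged:
On the way, in this order (a step that is already met when the one before it is completed fails the run):
1. the knob is at its anticlockwise stop (off) (value of joint fan_knob below 0.1 rad), for 0.2 s.
2. the fastener is lined up with the ribs (angle between the x axis of stud_grip and the x axis of cover, either way round below 0.2 rad), for 0.2 s.
At the end, for the whole second after the job is handed in: The knob is within 0.1 rad of its anticlockwise stop, the fastener within 0.2 rad of the line of the ribs, the cover shut with its front edge within 2.5 mm of flush, and the fingers are pressing on the cover or its fastener with more than 3 N (value of joint fan_knob below 0.1 rad and angle between the x axis of stud_grip and the x axis of cover, either way round below 0.2 rad and z of cover_edge in the frame of extractor below 0.1085 m and contact force between the fingers and cover above 3 N); the arm keeps its last pose, push and grip.
It fails at once if pot_a is pushed more than 40 mm from its place (distance of pot_a from where it was at the start of the episode above 0.04 m).
It fails at once if pot_b is pushed more than 40 mm from its place (distance of pot_b from where it was at the start of the episode above 0.04 m).
It fails at once if pot_c is pushed more than 40 mm from its place (distance of pot_c from where it was at the start of the episode above 0.04 m).
It fails at once if forceps is pushed more than 40 mm from its place (distance of forceps from where it was at the start of the episode above 0.04 m).
It also fails if it takes over 64 s, if anything falls off the work surface, if the arm or the gripper's body presses on something with over 40 N, if the wrist force passes 120 N, or if a joint passes its speed limit or range.

## Working session

There is one attempt and no reset: what is moved stays moved. The work goes in short steps, Python scripts to look and compute and a tool call to move; the robot and the scene stay as the last step left them, time stands still between calls to the robot, and variables do not carry over. Pictures are saved under pics/ and viewed, at most 10 in all, crops included, and the job is handed in when it is done.

Besides the shell and the picture viewer there is one more tool, called as name(argument=value, ...) on one line, values as JSON. send_rows: Moves the arm, as the interface text tells. Its arguments: {"type":"object","properties":{"series":{"type":"array"},"jaw":{"type":"number"}},"required":["series"]}

```bash
mkdir -p pics; cat > h.py <<'E'
import numpy as np, cv2
from cell import observe, vision, sign_off, r
from scipy.spatial.transform import Rotation as R
def snap(n):
    s=vision.snapshot(n); return s
def cloud(s):
    d=s["range_z"]; H,W=d.shape; f=H/2/np.tan(np.radians(s["fov_y"])/2)
    u,v=np.meshgrid(np.arange(W),np.arange(H))
    P=np.stack([(u-s["cx"])/f*d,-(v-s["cy"])/f*d,-d,np.ones_like(d)],-1)
    return (P@np.array(s["pose"]).T)[...,:3]
def save(s,name,crop=None,k=1):
    im=s["pixels"][...,::-1]
    if crop: a,b,c,e=crop; im=im[b:e,a:c]
    cv2.imwrite("pics/"+name,cv2.resize(im,None,fx=k,fy=k,interpolation=cv2.INTER_CUBIC))
E
python3 - <<'E'
from h import *
for n in("top","scene"):
    s=snap(n); save(s,n+"0.png",k=1.5); np.savez(n+"0.npz",P=cloud(s),im=s["pixels"])
    print({k:s[k] for k in s if k not in("pixels","range_z")})
print(observe())
E
```

```text
{'fov_y': 49.70809305271433, 'cx': 264.39195211787194, 'cy': 190.69871728265534, 'pose': array([[-0.00692003,  0.99602476, -0.08880756,  0.40248072],
       [-0.9997838 , -0.00514995,  0.02014536,  0.01532896],
       [ 0.01960792,  0.08892777,  0.99584506,  1.24273286],
       [ 0.        ,  0.        ,  0.        ,  1.        ]])}
{'fov_y': 50.057906476933915, 'cx': 259.57388631536213, 'cy': 192.75323080754458, 'pose': array([[-0.33493788, -0.63437497,  0.69669578,  1.32200144],
       [ 0.94222215, -0.22091822,  0.25181852,  0.31748109],
       [-0.00583457,  0.74078576,  0.67171603,  0.91463149],
       [ 0.        ,  0.        ,  0.        ,  1.        ]])}
{'time': 0.1, 'joint_positions': array([ 1.13591004e+00,  1.59032863e-01,  1.59810410e+00,  1.00096591e-05,
        1.38620768e+00, -2.10101330e-01]), 'joint_vel': array([ 0.00036579, -0.00182487, -0.00161672, -0.0013005 , -0.00105516,
        0.00063016]), 'effort': array([-3.34937058e-04, -3.96989822e+01, -3.32339323e+01, -2.40407226e-04,
        4.14045979e-03, -3.27462644e-07]), 'eef_pos': array([0.12796627, 0.56006083, 0.25239012]), 'orientation': array([-3.5228791e-01, -3.1212087e+00,  2.6047735e-03]), 'ft_force': array([1.38168643, 0.25351572, 0.23029995]), 'torque': array([-0.03123059, -0.02739233, -0.00923941]), 'finger_force': 0.0, 'gripper_width': 0.08552798804062998}
```

View pics/top0.png

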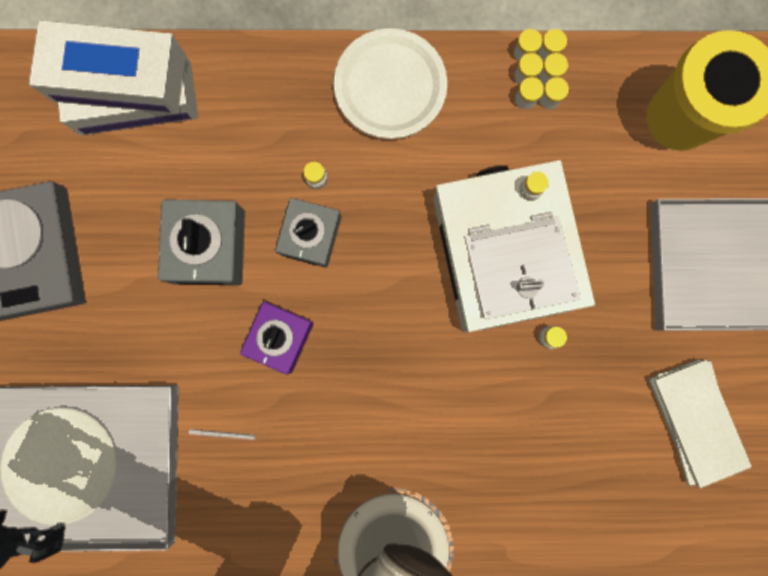

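View pics/scene0.png

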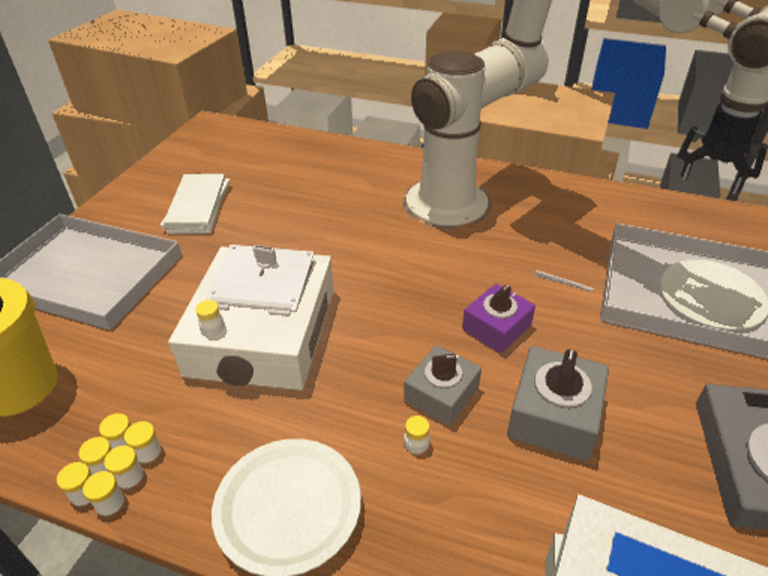

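Top picture (1.5x): the candidates for the speed box are the large grey box (200,242), the small grey box (307,231) and the purple box (275,337). I choose the small grey one. The extractor is at about (515,245), with the fastener at (527,286) and pots at (537,184), (555,337) and (314,173). The forceps are at (222,434).

```bash
python3 - <<'E'
from h import *
z=np.load("top0.npz");P=z["P"];im=z["im"]
def reg(u0,v0,u1,v1,lo,hi):
    m=np.zeros(P.shape[:2],bool);m[v0:v1,u0:u1]=1
    return P[m&(P[...,2]>lo)&(P[...,2]<hi)]
def rect(n,p):
    c,s,a=cv2.minAreaRect((p[:,:2]*1000).astype(np.float32)); print(n,len(p),np.round(c),np.round(s),"ang",round(a,1),"z",np.round(np.percentile(p[:,2],[5,50,95]),4))
rect("small top",reg(180,125,232,182,.05,.068))
rect("big top",reg(100,125,168,195,.05,.2))
rect("knob bar",reg(180,125,232,182,.085,.12))
rect("extr top",reg(280,100,400,225,.09,.104))
rect("extr all",reg(280,100,400,225,.08,.118))
rect("stud",reg(325,170,380,215,.138,.2))
rect("pot a",reg(340,105,372,140,.13,.2))
rect("pot b",reg(350,210,390,240,.04,.07))
rect("pot c",reg(195,100,225,127,.04,.07))
s=dict(pixels=im)
a=cv2.resize(im[120:190,175:245],None,fx=7,fy=7,interpolation=cv2.INTER_CUBIC)
b=cv2.resize(im[140:210,310:400],None,fx=3.4,fy=7,interpolation=cv2.INTER_CUBIC)
b=cv2.resize(im[150:220,315:385],None,fx=7,fy=7,interpolation=cv2.INTER_CUBIC)
cv2.imwrite("pics/crop1.png",cv2.resize(np.hstack([a,b]),(796,398))[...,::-1])
E
```

```text
small top 1083 [617. 163.] [101. 111.] ang 75.1 z [0.0558 0.0603 0.0666]
big top 2912 [595. 366.] [143. 158.] ang 88.2 z [0.0734 0.0854 0.1432]
knob bar 90 [617. 163.] [14. 41.] ang 30.0 z [0.0912 0.1022 0.1074]
extr top 4295 [ 583. -229.] [281. 242.] ang 11.5 z [0.0962 0.0999 0.1031]
extr all 7188 [ 591. -227.] [299. 242.] ang 11.5 z [0.0966 0.1019 0.1165]
stud 95 [ 502. -244.] [13. 43.] ang 1.8 z [0.1402 0.1553 0.1592]
pot a 205 [ 686. -260.] [38. 39.] ang 45.1 z [0.1377 0.1541 0.1579]
pot b 172 [ 427. -297.] [85. 40.] ang 44.7 z [0.0463 0.0543 0.0586]
pot c 157 [734. 150.] [37. 38.] ang 0.3 z [0.0456 0.0548 0.0594]
```

View pics/crop1.png

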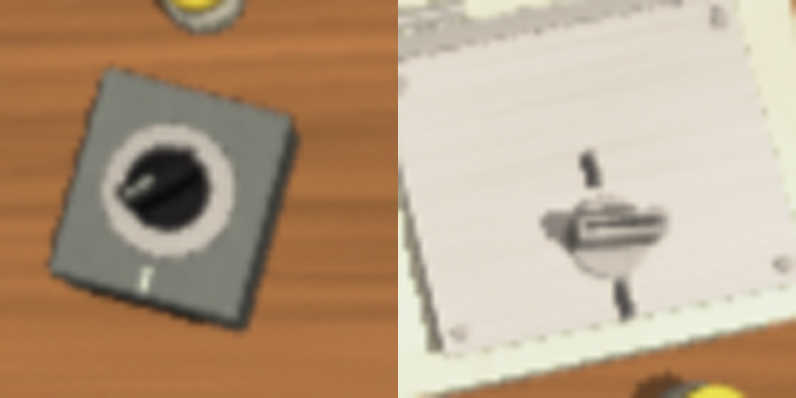

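Left crop: the small grey box with its knob; the pointer lies about 45° clockwise of the tick. Right crop: the fastener's wing lies across the ribs, about 80° off.
Measured heights and sizes agree with the description (box 101x111, bar 14x41, wing 13x43, extractor 281x242). The knob is at (617,163) mm with its bar at -60° and the box yaw at -15°. The stud is at (502,-244), and the extractor yaw is 11.5°. Setting out.

send_rows(series=[[-54,-26.5,0,0,0,0],[-54,-26.5,0,0,0,0],[-54,-26.5,0,0,0,0],[-54,-26.5,0,0,0,0],[-54,-26.5,0,0,0,0],[-54,-26.5,0,0,0,0],[-54,-26.5,0,0,0,0],[-54,-26.5,0,0,0,0],[-54,-26.5,0,0,0,0],[-54,-26.5,0,0,0,0]], jaw=0)

```text
time: 1.35
eef_pos: [0.5966, 0.1803, 0.2528]
orientation: [-0.353, -3.121, -0.0]
ft_force: [1.1, -0.8, 0.1]
gripper_width: 0.0856
finger_force: 0.0
```

send_rows(series=[[-25,-13,0,0,0,0],[0,0,0,0,0,0.164],[0,0,0,0,0,0.164],[0,0,0,0,0,0.164],[0,0,0,0,0,0.164],[0,0,0,0,0,0.164],[0,0,0,0,0,0],[0,0,0,0,0,0]])

```text
time: 2.35
eef_pos: [0.6168, 0.1636, 0.253]
orientation: [-1.564, -2.724, 0.001]
ft_force: [0.3, 0.3, 0.4]
gripper_width: 0.0857
finger_force: 0.0
```

```bash
cat >> h.py <<'E'
def goto(p,yang,tilt=None):
    """print tool-frame shift (mm) and turn (rad) to TCP p (m), tool y at yang deg, tool z = tilt (default down)"""
    o=observe(); A=R.from_rotvec(o["orientation"]); p=np.array(p)
    z=np.array([0,0,-1.]) if tilt is None else np.array(tilt)/np.linalg.norm(tilt)
    y=np.array([np.cos(np.radians(yang)),np.sin(np.radians(yang)),0]); y-=z*(y@z); y/=np.linalg.norm(y)
    B=R.from_matrix(np.c_[np.cross(y,z),y,z])
    print("at",np.round(o["eef_pos"]*1000,1),"yang",np.round(np.degrees(np.arctan2(*A.as_matrix()[1::-1,1])),1),"q",np.round(o["joint_positions"],2),"F",np.round(o["ft_force"],1),"w",round(o["gripper_width"]*1000,1),"ff",round(o["finger_force"],1),"t",round(o["time"],2))
    print("shift",np.round(A.inv().apply(p-o["eef_pos"])*1000,1),"turn",np.round((A.inv()*B).as_rotvec(),3))
E
python3 -c "
from h import *
goto([.617,.163,.100],30)"
```

```text
at [616.8 163.6 253. ] yang 30.3 q [ 0.07  0.32  1.41  0.    1.42 -0.46] F [0.3 0.3 0.4] w 85.7 ff 0.0 t 2.35
shift [-6.00e-01 -1.00e-01  1.53e+02] turn [-0.001 -0.     0.005]
```

send_rows(series=[[0,0,50,0,0,0],[0,0,50,0,0,0],[0,0,30,0,0,0],[0,0,15,0,0,0],[0,0,8,0,0,0],[0,0,0,0,0,0],[0,0,0,0,0,0]])

```text
time: 3.22
eef_pos: [0.6181, 0.1637, 0.1019]
orientation: [1.566, 2.721, 0.002]
ft_force: [0.4, 0.2, -0.7]
gripper_width: 0.0854
finger_force: 0.0
```

send_rows(series=[[0,0,0,0,0,0],[0,0,0,0,0,0],[0,0,0,0,0,0],[0,0,0,0,0,0],[0,0,0,0,0,0],[0,0,0,0,0,0],[0,0,0,0,0,0],[0,0,0,0,0,0]], jaw=255)

```text
time: 4.22
eef_pos: [0.6155, 0.1626, 0.1006]
orientation: [-1.566, -2.72, 0.006]
ft_force: [-7.6, -4.4, 7.1]
gripper_width: 0.0127
finger_force: 60.3
```

```bash
python3 -c "
from h import *
goto([.617,.163,.100],75);print(observe()['torque'])"
```

```text
at [615.5 162.6 100.6] yang 30.2 q [ 0.07  0.47  1.53 -0.    1.15 -0.46] F [-7.6 -4.4  7.1] w 12.7 ff 60.3 t 4.22
shift [-0.4  1.5  0.6] turn [-0.004 -0.002 -0.783]
[-0.62889458  1.19961536  0.01155677]
```

send_rows(series=[[0,0,0,0,0,-0.13],[0,0,0,0,0,-0.13],[0,0,0,0,0,-0.13],[0,0,0,0,0,-0.13],[0,0,0,0,0,-0.13],[0,0,0,0,0,-0.1],[0,0,0,0,0,-0.03],[0,0,0,0,0,0],[0,0,0,0,0,0]])

```text
time: 5.35
eef_pos: [0.6154, 0.1625, 0.1006]
orientation: [-0.414, -3.11, 0.004]
ft_force: [-9.0, -4.2, 7.9]
gripper_width: 0.0132
finger_force: 60.4
```

```bash
python3 -c "
from h import *
goto([.617,.163,.100],75);print(observe()['torque'])"
```

```text
at [615.4 162.5 100.6] yang 74.8 q [ 0.07  0.47  1.53 -0.    1.15 -1.24] F [-9.  -4.2  7.9] w 13.2 ff 60.4 t 5.35
shift [-1.4  0.9  0.6] turn [-0.003 -0.004 -0.003]
[-0.66406262  1.27918937  0.00962011]
```

send_rows(series=[[0,0,0,0,0,-0.03],[0,0,0,0,0,-0.03],[0,0,0,0,0,0],[0,0,0,0,0,0]])

```text
time: 5.85
eef_pos: [0.6154, 0.1625, 0.1007]
orientation: [-0.328, -3.119, 0.002]
ft_force: [-8.3, -4.9, 8.7]
gripper_width: 0.0127
finger_force: 75.2
```

```bash
python3 -c "
from h import *
goto([.617,.163,.100],75);print(observe()['torque'],observe()['effort'])"
```

```text
at [615.4 162.5 100.7] yang 78.0 q [ 0.07  0.47  1.53 -0.    1.15 -1.29] F [-8.3 -4.9  8.7] w 12.7 ff 75.2 t 5.85
shift [-1.5  0.8  0.6] turn [-0.002 -0.005  0.052]
[-0.71504234  1.34395092 -1.77157828] [  3.15432653 -44.94507909 -31.11902475   0.28631838  -2.61619404
  -1.77354097]
```

The stop is reached (torque jumps to -1.8 N m). Release, lift and go to the fastener.

send_rows(series=[[0,0,0,0,0,0.03],[0,0,0,0,0,0]])

```text
time: 6.1
eef_pos: [0.6154, 0.1625, 0.1006]
orientation: [-0.372, -3.115, 0.003]
ft_force: [-8.8, -4.7, 7.2]
gripper_width: 0.0133
finger_force: 63.4
```

send_rows(series=[[0,0,0,0,0,0],[0,0,0,0,0,0],[0,0,0,0,0,0],[0,0,0,0,0,0],[0,0,-20,0,0,0],[0,0,-50,0,0,0],[0,0,-50,0,0,0],[0,0,-30,0,0,0],[0,0,0,0,0,0]], jaw=0)

```text
time: 7.22
eef_pos: [0.619, 0.1638, 0.2557]
orientation: [0.367, 3.111, 0.003]
ft_force: [0.1, 0.1, 0.5]
gripper_width: 0.0854
finger_force: 0.0
```

```bash
python3 -c "
from h import *
n=[np.sin(.1)*np.cos(.2),np.sin(.1)*np.sin(.2),np.cos(.1)]
goto([.511,-.242,.250],1.8,-np.array(n))"
```

```text
at [619.  163.8 255.7] yang 76.6 q [ 0.07  0.32  1.4   0.    1.41 -1.27] F [0.1 0.1 0.5] w 85.4 ff 0.0 t 7.22
shift [  10.8 -419.8    4.5] turn [0.103 0.055 1.304]
```

send_rows(series=[[1.4,-52.5,0.5,0,0,0],[1.4,-52.5,0.5,0,0,0],[1.4,-52.5,0.5,0,0,0],[1.4,-52.5,0.5,0,0,0],[1.4,-52.5,0.5,0,0,0],[1.4,-52.5,0.5,0,0,0],[1.4,-52.5,0.5,0,0,0],[1.4,-52.5,0.5,0,0,0]])

```text
time: 8.22
eef_pos: [0.5072, -0.2435, 0.2454]
orientation: [-0.368, -3.119, -0.001]
ft_force: [0.6, 0.2, 0.3]
gripper_width: 0.0853
finger_force: 0.0
```

send_rows(series=[[0,0,0,0.013,0.007,0.163],[0,0,0,0.013,0.007,0.163],[0,0,0,0.013,0.007,0.163],[0,0,0,0.013,0.007,0.163],[0,0,0,0.013,0.007,0.163],[0,0,0,0.013,0.007,0.163],[0,0,0,0.013,0.007,0.163],[0,0,0,0.013,0.007,0.163],[0,0,0,0,0,0],[0,0,0,0,0,0]])

```text
time: 9.48
eef_pos: [0.5081, -0.2421, 0.2458]
orientation: [-2.137, -2.21, 0.139]
ft_force: [-0.7, -0.1, 0.9]
gripper_width: 0.0852
finger_force: 0.0
```

```bash
python3 -c "
from h import *
n=[np.sin(.1)*np.cos(.2),np.sin(.1)*np.sin(.2),np.cos(.1)]
goto([.5014,-.244,.150],1.8,-np.array(n))
s=snap('top');P=cloud(s);q=P[125:182,180:232].reshape(-1,3);q=q[(q[:,2]>.085)&(q[:,2]<.12)]
print('knob',len(q),cv2.minAreaRect((q[:,:2]*1000).astype(np.float32)))"
```

```text
at [ 508.1 -242.1  245.8] yang 1.9 q [-0.62  0.2   1.57 -0.08  1.45 -0.64] F [-0.7 -0.1  0.9] w 85.2 ff 0.0 t 9.47
shift [-0.1  3.7 96. ] turn [-0.011  0.     0.003]
knob 91 ((616.4107055664062, 163.02291870117188), (14.15262508392334, 41.09617614746094), 76.25164794921875)
```

Knob confirmed at its stop (bar -13.8°). Descend on the fastener.

send_rows(series=[[0,3.7,0,-0.011,0,0],[0,0,40,0,0,0],[0,0,30,0,0,0],[0,0,16,0,0,0],[0,0,10,0,0,0],[0,0,0,0,0,0],[0,0,0,0,0,0]])

```text
time: 10.4
eef_pos: [0.5035, -0.2446, 0.1516]
orientation: [-2.148, -2.215, 0.126]
ft_force: [-0.4, -0.6, 0.7]
gripper_width: 0.0857
finger_force: 0.0
```

```bash
python3 -c "
from h import *
n=[np.sin(.1)*np.cos(.2),np.sin(.1)*np.sin(.2),np.cos(.1)]
goto([.5014,-.244,.150],1.8,-np.array(n))
s=snap('scene');save(s,'s1.png',(100,120,260,240),4.5)"
```

```text
at [ 503.5 -244.6  151.6] yang 1.7 q [-0.63  0.27  1.67 -0.08  1.26 -0.63] F [-0.4 -0.6  0.7] w 85.7 ff 0.0 t 10.4
shift [ 0.7 -2.   1.8] turn [0.003 0.002 0.   ]
```

View pics/s1.png

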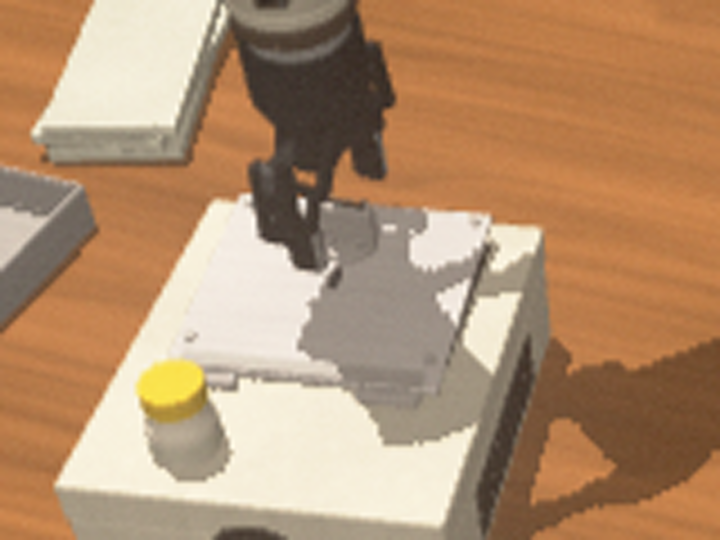

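Fingers straddle the wing (around pixel 340,225), clear of the pot. Close, then turn clockwise by 1.40 rad.

send_rows(series=[[0,-1.5,0,0,0,0],[0,0,0,0,0,0],[0,0,0,0,0,0],[0,0,0,0,0,0],[0,0,0,0,0,0],[0,0,0,0,0,0],[0,0,0,0,0,0],[0,0,0,0,0,0]], jaw=255)

```text
time: 11.45
eef_pos: [0.5008, -0.244, 0.1505]
orientation: [-2.146, -2.213, 0.128]
ft_force: [-5.3, 1.4, 3.6]
gripper_width: 0.0106
finger_force: 62.8
```

send_rows(series=[[0,0,0,0,0,0.14],[0,0,0,0,0,0.14],[0,0,0,0,0,0.14],[0,0,0,0,0,0.14],[0,0,0,0,0,0.14]])

```text
time: 12.08
eef_pos: [0.5019, -0.2444, 0.1506]
orientation: [-2.808, -1.351, 0.148]
ft_force: [-0.3, 0.4, 1.5]
gripper_width: 0.0112
finger_force: 62.6
```

```bash
python3 -c "
from h import *
n=[np.sin(.1)*np.cos(.2),np.sin(.1)*np.sin(.2),np.cos(.1)]
goto([.5014,-.244,.150],-78.5,-np.array(n));print(observe()['torque'])"
```

```text
at [ 501.9 -244.4  150.6] yang -38.7 q [-0.63  0.27  1.68 -0.08  1.26  0.07] F [-0.3  0.4  1.5] w 11.2 ff 62.6 t 12.07
shift [ 0.1 -0.6  0.7] turn [ 0.002 -0.002  0.696]
[0.06322704 0.11431325 0.06618984]
```

send_rows(series=[[0,0,0,0,0,0.14],[0,0,0,0,0,0.14],[0,0,0,0,0,0.14],[0,0,0,0,0,0.14],[0,0,0,0,0,0.136],[0,0,0,0,0,0],[0,0,0,0,0,0],[0,0,0,0,0,0]])

```text
time: 13.08
eef_pos: [0.5024, -0.2453, 0.1507]
orientation: [3.108, 0.325, -0.149]
ft_force: [3.4, -5.4, -3.3]
gripper_width: 0.0111
finger_force: 62.0
```

send_rows(series=[[0,0,0,0,0,0],[0,0,0,0,0,0],[0,0,0,0,0,0],[0,0,0,0,0,0],[0,0,-20,0,0,0],[0,0,-50,0,0,0],[0,0,-40,0,0,0],[0,0,0,0,0,0],[0,0,0,0,0,0]], jaw=0)

```text
time: 14.2
eef_pos: [0.5116, -0.2417, 0.2592]
orientation: [3.112, 0.321, -0.155]
ft_force: [0.2, 0.6, -0.1]
gripper_width: 0.0856
finger_force: 0.0
```

```bash
python3 -c "
from h import *
goto([.474,-.195,.210],-78.5)
s=snap('scene');save(s,'s2.png',(100,120,260,240),4.5)
s=snap('top');P=cloud(s);q=P[170:215,325:380].reshape(-1,3);q=q[(q[:,2]>.138)&(q[:,2]<.165)]
print('stud',len(q),cv2.minAreaRect((q[:,:2]*1000).astype(np.float32)))"
```

```text
at [ 511.6 -241.7  259.2] yang -78.2 q [-0.62  0.19  1.55 -0.07  1.47  0.76] F [ 0.2  0.6 -0.1] w 85.6 ff 0.0 t 14.2
shift [-22.3 -53.3  51.7] turn [-0.     0.1    0.005]
stud 26 ((503.0904541015625, -244.83688354492188), (21.729074478149414, 9.382894515991211), 51.79729461669922)
```

View pics/s2.png

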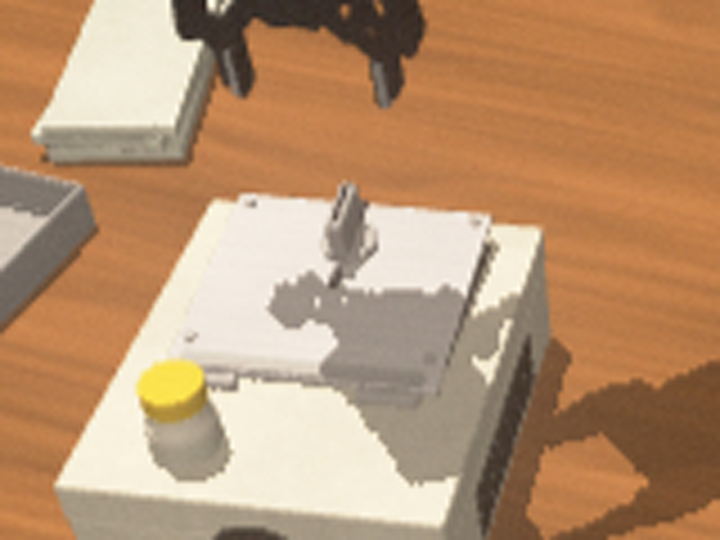

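The wing now stands in line with the visible rib (stud at 345,220; rib at 335,275). Go above the pressing place with jaws shut.

send_rows(series=[[-11,-26.5,0,0,0.05,0],[-11,-26.5,0,0,0.05,0],[0,0,0,0,0,0],[0,0,0,0,0,0],[0,0,0,0,0,0],[0,0,0,0,0,0],[0,0,0,0,0,0],[0,0,0,0,0,0]], jaw=255)

```text
time: 15.3
eef_pos: [0.4798, -0.1946, 0.2616]
orientation: [3.125, 0.322, 0.001]
ft_force: [-0.1, 0.2, -0.2]
gripper_width: -0.0001
finger_force: 0.0
```

```bash
python3 -c "
from h import *
goto([.474,-.195,.142],-78.5); print(r.nose_length)
s=snap('scene');P=cloud(s);q=P[120:240,100:260].reshape(-1,3)
m=(q[:,2]>.142)&(q[:,2]<.162)&(np.hypot(q[:,0]-.502,q[:,1]+.245)<.03);q=q[m]
print('stud',len(q),cv2.minAreaRect((q[:,:2]*1000).astype(np.float32)))"
```

```text
at [ 479.8 -194.6  261.6] yang -78.2 q [-0.62  0.    1.75  0.    1.39  0.75] F [-0.1  0.2 -0.2] w -0.1 ff 0.0 t 15.3
shift [ -5.8  -0.8 119.6] turn [ 0.    -0.001  0.005]
0.022
stud 66 ((500.538330078125, -244.78582763671875), (45.756744384765625, 12.25953483581543), 10.492057800292969)
```

Fastener lined up (10.5° against 11.5°). Descend and press.

send_rows(series=[[-5.8,0,50,0,0,0],[0,0,45,0,0,0],[0,0,17,0,0,0],[0,0,5,0,0,0],[0,0,4,0,0,0],[0,0,4,0,0,0],[0,0,4,0,0,0],[0,0,3,0,0,0],[0,0,0,0,0,0],[0,0,0,0,0,0]])

```text
time: 16.6
eef_pos: [0.4745, -0.1964, 0.1302]
orientation: [3.123, 0.322, 0.003]
ft_force: [-2.7, -3.1, 5.6]
gripper_width: 0.0002
finger_force: 2.5
```

```bash
python3 -c "
from h import *
goto([.474,-.195,.128],-78.5)"
```

```text
at [ 474.5 -196.4  130.2] yang -78.2 q [-0.63  0.13  1.88  0.    1.12  0.74] F [-2.7 -3.1  5.6] w 0.2 ff 2.5 t 16.6
shift [-0.2 -1.5  2.2] turn [ 0.002 -0.002  0.005]
```

Still on the spring; press a little farther.

send_rows(series=[[0,0,2,0,0,0],[0,0,1,0,0,0],[0,0,1,0,0,0],[0,0,0,0,0,0],[0,0,0,0,0,0],[0,0,0,0,0,0]])

```text
time: 17.35
eef_pos: [0.4745, -0.1965, 0.1276]
orientation: [3.123, 0.322, 0.002]
ft_force: [-6.9, -0.5, 14.9]
gripper_width: 0.0
finger_force: 7.4
```

```bash
python3 -c "
from h import *
goto([.474,-.195,.128],-78.5)"
```

```text
at [ 474.5 -196.5  127.6] yang -78.2 q [-0.63  0.14  1.89 -0.    1.12  0.74] F [-6.9 -0.5 14.9] w 0.0 ff 7.4 t 17.35
shift [-0.2 -1.6 -0.4] turn [ 0.002 -0.001  0.005]
```

send_rows(series=[[0,0,1,0,0,0],[0,0,0,0,0,0],[0,0,0,0,0,0],[0,0,0,0,0,0],[0,0,0,0,0,0]])

```text
time: 17.98
eef_pos: [0.4746, -0.1965, 0.1274]
orientation: [3.123, 0.323, 0.002]
ft_force: [-10.0, 0.6, 20.2]
gripper_width: -0.0002
finger_force: 10.1
```

```bash
python3 -c "
from h import *
goto([.474,-.195,.128],-78.5)
s=snap('scene');save(s,'s3.png',(60,120,320,310),3)
P=cloud(s);q=P[100:240,80:260].reshape(-1,3)
c=np.array([.583,-.229]);Y=np.radians(11.5);l=(q[:,:2]-c)@np.array([[np.cos(Y),-np.sin(Y)],[np.sin(Y),np.cos(Y)]])
m=(l[:,0]>-.122)&(l[:,0]<-.108)&(abs(l[:,1])<.08)&(q[:,2]<.13)&(q[:,2]>.09)
print('edge z',m.sum(),np.percentile(q[m,2],[10,50,90]))
m=(q[:,2]>.128)&(q[:,2]<.15)&(np.hypot(q[:,0]-.5,q[:,1]+.245)<.03);print('stud',cv2.minAreaRect((q[m,:2]*1000).astype(np.float32)),q[m,2].max())"
```

```text
at [ 474.6 -196.5  127.4] yang -78.2 q [-0.63  0.14  1.89 -0.    1.12  0.74] F [-10.    0.6  20.2] w -0.2 ff 10.1 t 17.98
shift [-0.3 -1.6 -0.6] turn [ 0.002 -0.001  0.005]
edge z 100 [0.10375194 0.10550125 0.10745083]
stud ((498.7109069824219, -246.096435546875), (47.11830520629883, 14.029635429382324), 11.58077335357666) 0.14766777704099954
```

View pics/s3.png

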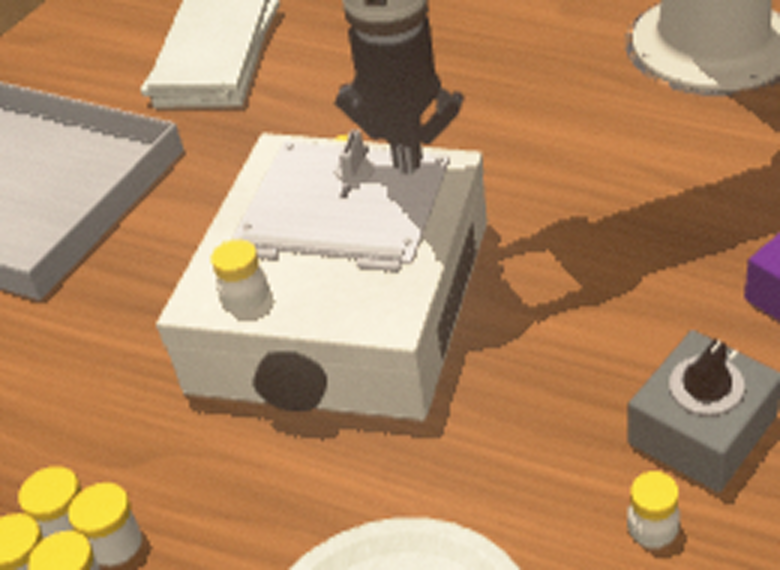

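The cover is flush (edge z 105.5 mm) and the fingers press with about 20 N at (405,155). The wing is in line (11.6°), the knob is off and the pots are in place.

```bash
python3 -c "
from h import *
print(sign_off())"
```

```text
the job is handed in; nothing more can be done
None
```

Handed in after about 18 s of the 64 s allowed: the knob is at its stop, the fastener is lined up with the ribs, and the gripper is still holding the cover flush at about 20 N; no verdict came back.

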